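Switch off the battery charger's socket

ROBOT

A 6-joint arm with a two-finger parallel gripper is mounted at the origin on the work surface. World frame = base frame: x ahead of the robot, y to its left, z up, the work surface at z = 0. Lengths are in m, angles in rad, forces in N, time in s.
With the tool pointing down it reaches from about 0.25 to 0.725 m from the base axis. Payload 4 kg.
Tool frame: the origin (TCP) lies midway between the tips of the shut fingers; the grasp point (between the pads) lies bot.pinch_z behind it (bot.pinch_z is the distance from the TCP to the grasp point, in m); z points along the fingers, y is the line along which they close (so a half turn about z gives the same grasp; the last joint's range is limited). The gripper opens to 85 mm and grips with 20 to 120 N. Pads are 22 mm wide; open, the fingers measure 114 mm over their backs; the gripper's body (76 mm by 85 mm) begins 54 mm behind the grasp point. The pads swing forward as they close: fully open they stand 13 mm farther back than shut.
Start: joints at [1.297, 0.241, 0.005, 1.335, 0, 1.571], TCP at [0.135, 0.481, 0.231] pointing down, gripper open.
Joint ranges: [-2.72, 2.72], [-1.05, 1.87], [-1.09, 1.28], [-1.99, 2.15], [-1.42, 1.44], [-3.14, 3.14]. Speed limits (rad/s): [2.79, 2.79, 3.14, 3.14, 3.14, 3.14].

INTERFACE

Orientations are given as a unit quaternion [x, y, z, w].
In Python, from workcell import bot, camrig, ticket gives the robot as it stands (bot), with the cameras (camrig) and the job (ticket).
- The arm moves only by the tool jog_arm, called in YAML: its name, and indented under it one key for each argument. Schema: {"type":"object","properties":{"plan":{"type":"array","items":{"type":"object","properties":{"wx":{"type":"number"},"wy":{"type":"number"},"wz":{"type":"number"},"dx":{"type":"number"},"dy":{"type":"number"},"dz":{"type":"number"},"aperture":{"type":"number"}},"additionalProperties":false,"required":["aperture"]},"minItems":1,"maxItems":10},"only":{"type":"string"},"quiet":{"type":"boolean"},"lines":{"type":"string"}},"required":["plan"],"additionalProperties":false}. plan is a list of rows, 1 to 10 of them, each an object with the fields wx, wy, wz (a rotation vector in parts of the range, where 1.0 means 2 rad), dx, dy, dz (the shift in a scale on which 1.0 is 0.5 m), aperture (the finger opening in m); a field left out counts as zero (the opening has to be given); each row is the pose to reach, as a shift and turn from the pose commanded when the call began, along the tool's axes at that moment; what a row does not reach only later rows make up. A row lasts 1/8 s, in which the tool goes at most 0.0625 m and 0.188 rad, less where a joint would pass 70% of its speed; a pose out of reach is approached as far as the arm can. The fingers move at their own pace and stop on an object; the grip force is fixed at half the most. Time passes only in rows, so rows that do not move let the fingers close. The tool returns the time, the measured TCP pose, the force, the opening and the grip force at its end. only (a regular expression) keeps the lines of the reply that match it, lines (a string "A,B") keeps lines A to B, and quiet returns only ok. Input that does not fit is refused with a message, and nothing moves.
- bot.get_obs(): the state, without advancing time (a new reading comes with each control period).
- camrig.camera(name): name is "scene" or "top" or "wrist"; returns the picture (400x640x3 uint8, red, green, blue); there is no depth.
- camrig.calibration(name): a dict with "mtx" (3x3 intrinsics, pixels), "k1" (the pictures are not rectified: a ray, as slopes to the right and down, at radius r is drawn at 1 + k1 r^2 times it, then the intrinsics apply), "R" (3x3) and "t" (3): a world point X has camera coordinates R X + t. Camera axes: x right, y down, z forward; pixel columns grow to the right and rows downward; lengths in m; the calibration is good to about 2 mm. A picture is of the moment at which its call begins: read the wrist's pose just before it. calibration takes no time and is no camera call; for the wrist camera it gives the pose at the moment of the call.
- ticket.job_done(): hands the job in; it is judged then, once.
The state is a dict: "clock": time; "joint_pos": joint angles; "joint_vel": joint speeds; "tau": joint torques, N m; "eef_pos": TCP position; "tool_rot": TCP orientation; "ft_force": force on the tool from outside, world axes, zero at the start; "ft_torque": the same for the moment, N m; "grip_width": finger opening in m; "grasp_force": force on a finger pad.
Only numpy, scipy, OpenCV 4.12 (cv2) and the standard library are available. Lean on these libraries where they do the work, as an engineer would, in place of code of your own. Each camera call takes 0.05 s, during which the arm holds its last target. There are 200 camera calls.

TASK

The cells in the plug-in battery charger (the flat box with four cells lying in its top) are full: switch off its socket by pressing down the raised end of the rocker switch beside it, lightly, until it goes over. Leave the other four switches on and everything plugged in or standing around where it is, then draw the hand back clear.

Things in the scene. Friction and masses are not known exactly. Their poses are not given: they have to be found in the camera images.
- strip: White socket strip fixed to the bench, 100 mm (x) by 372 (y), 42 high. Origin: centre of underside; x from the sockets to the switches (away from the robot), y along it to the junction box (75 x 60 x 40 mm, 244 mm from the origin). Sockets 1 to 5 at x = -22, y = 136, 68, 0, -68, -136 mm; beside each, at the same y, its grey rocker switch of that number, pivot at x = 28. All start on.
- rocker1 (a joint): Angle of the rocker switch of socket 1: 0 = on (the end away from the socket is raised), 0.40 rad = off (that end down, the end by the socket raised). A snap spring drives it to the nearer of the two: past 0.20 it goes over by itself. About 3 N on the raised end moves it; fully over it meets a firm stop.
- rocker2 (a joint): Angle of the rocker switch of socket 2: 0 = on (the end away from the socket is raised), 0.40 rad = off (that end down, the end by the socket raised). A snap spring drives it to the nearer of the two: past 0.20 it goes over by itself. About 3 N on the raised end moves it; fully over it meets a firm stop.
- rocker3 (a joint): Angle of the rocker switch of socket 3: 0 = on (the end away from the socket is raised), 0.40 rad = off (that end down, the end by the socket raised). A snap spring drives it to the nearer of the two: past 0.20 it goes over by itself. About 3 N on the raised end moves it; fully over it meets a firm stop.
- rocker4 (a joint): Angle of the rocker switch of socket 4: 0 = on (the end away from the socket is raised), 0.40 rad = off (that end down, the end by the socket raised). A snap spring drives it to the nearer of the two: past 0.20 it goes over by itself. About 3 N on the raised end moves it; fully over it meets a firm stop.
- rocker5 (a joint): Angle of the rocker switch of socket 5: 0 = on (the end away from the socket is raised), 0.40 rad = off (that end down, the end by the socket raised). A snap spring drives it to the nearer of the two: past 0.20 it goes over by itself. About 3 N on the raised end moves it; fully over it meets a firm stop.
- raised_end1 (a point): Spot to press to switch socket 1 off: on the raised face of rocker 1, 10 mm out from its pivot; it turns with the rocker. Rocker 32 mm (strip x) by 22 mm (y); two flat faces, 16 mm long, meet in a V at the pivot, 46 mm above the bench. While on, this face slopes up outwards at 0.40 rad, its outer edge 52 mm above the bench; off, it is level at 46 mm.
- raised_end2 (a point): Spot to press to switch socket 2 off: on the raised face of rocker 2, 10 mm out from its pivot; it turns with the rocker. Rocker 32 mm (strip x) by 22 mm (y); two flat faces, 16 mm long, meet in a V at the pivot, 46 mm above the bench. While on, this face slopes up outwards at 0.40 rad, its outer edge 52 mm above the bench; off, it is level at 46 mm.
- raised_end3 (a point): Spot to press to switch socket 3 off: on the raised face of rocker 3, 10 mm out from its pivot; it turns with the rocker. Rocker 32 mm (strip x) by 22 mm (y); two flat faces, 16 mm long, meet in a V at the pivot, 46 mm above the bench. While on, this face slopes up outwards at 0.40 rad, its outer edge 52 mm above the bench; off, it is level at 46 mm.
- raised_end4 (a point): Spot to press to switch socket 4 off: on the raised face of rocker 4, 10 mm out from its pivot; it turns with the rocker. Rocker 32 mm (strip x) by 22 mm (y); two flat faces, 16 mm long, meet in a V at the pivot, 46 mm above the bench. While on, this face slopes up outwards at 0.40 rad, its outer edge 52 mm above the bench; off, it is level at 46 mm.
- raised_end5 (a point): Spot to press to switch socket 5 off: on the raised face of rocker 5, 10 mm out from its pivot; it turns with the rocker. Rocker 32 mm (strip x) by 22 mm (y); two flat faces, 16 mm long, meet in a V at the pivot, 46 mm above the bench. While on, this face slopes up outwards at 0.40 rad, its outer edge 52 mm above the bench; off, it is level at 46 mm.
- charger: Plug-in battery charger: white flat box with four battery cells (14 x 49 mm, side by side) lying in its top. Loose; its round foot, 37 mm in diameter, stands 16 mm deep in a socket. Origin: centre of the foot's underside, on the socket's axis; axes as the strip's. Box 72 mm along x (from -50 to +22 mm) by 62 mm along y, top 34 mm above the strip's top.
- timer: Plug-in timer: white and grey drum 60 mm in diameter with a toothed ring, top 33 mm above the strip's top. Loose; its round foot, 37 mm in diameter, stands 16 mm deep in a socket. Origin: centre of the foot's underside, on the socket's axis; axes as the strip's. 
- usb_adapter: Plug-in USB adapter: white 36 mm cube, top 35 mm above the strip's top. Loose; its round foot, 37 mm in diameter, stands 16 mm deep in a socket. Origin: centre of the foot's underside, on the socket's axis; axes as the strip's. 
- night_light: Plug-in night light: white 46 mm square base with a round dome, top 33 mm above the strip's top. Loose; its round foot, 37 mm in diameter, stands 16 mm deep in a socket. Origin: centre of the foot's underside, on the socket's axis; axes as the strip's. 
- blank_cap: Blanking cap: white disc 43 mm in diameter in an unused socket, 3 mm proud of the strip's top. Loose; its round foot, 37 mm in diameter, stands 16 mm deep in a socket. Origin: centre of the foot's underside, on the socket's axis; axes as the strip's. 
- torch: Aluminium torch standing on its head, 44 mm in diameter, 110 mm high; bystander. Origin: centre of its underside.
- cell_box: Small cardboard box of cells, 34 x 64 x 52 mm high; bystander. Origin: centre of its underside.
- spare_cell: Single battery cell standing on end, 14 mm in diameter, 50 mm high; bystander. Origin: centre of its underside.
- bulb_carton: Light bulb carton, 62 x 62 x 112 mm high; bystander. Origin: centre of its underside.
- tape_roll: Roll of brown tape lying flat, 100 mm in diameter, 24 mm high; bystander. Origin: centre of its underside.

How it is judged:
At the end, for the whole second after the job is handed in: The rocker of the socket that holds the charger is fully over to off (above 0.34 of 0.40 rad), the other four are still on (below 0.06 rad), everything plugged in is within 12 mm and every other thing within 20 mm of where it was and not knocked over (tilt below 0.5 rad) (((y of charger in the frame of strip between 0.116 and 0.156 m and value of joint rocker1 above 0.34 rad and value of joint each of rocker2, rocker3, rocker4, rocker5 below 0.06 rad) or (y of charger in the frame of strip between 0.048 and 0.088 m and value of joint rocker2 above 0.34 rad and value of joint each of rocker1, rocker3, rocker4, rocker5 below 0.06 rad) or (y of charger in the frame of strip between -0.02 and 0.02 m and value of joint rocker3 above 0.34 rad and value of joint each of rocker1, rocker2, rocker4, rocker5 below 0.06 rad) or (y of charger in the frame of strip between -0.088 and -0.048 m and value of joint rocker4 above 0.34 rad and value of joint each of rocker1, rocker2, rocker3, rocker5 below 0.06 rad) or (y of charger in the frame of strip between -0.156 and -0.116 m and value of joint rocker5 above 0.34 rad and value of joint each of rocker1, rocker2, rocker3, rocker4 below 0.06 rad)) and distance of each of charger, timer, usb_adapter, night_light, blank_cap from where it was at the start of the episode below 0.012 m and distance of each of torch, cell_box, spare_cell, bulb_carton, tape_roll from where it was at the start of the episode below 0.02 m and angle between each of torch, cell_box, spare_cell, bulb_carton, tape_roll's own z axis and vertical below 0.5 rad); the robot touches nothing.
It fails at once if another socket's switch is put over ((y of charger in the frame of strip between 0.116 and 0.156 m and value of joint any of rocker2, rocker3, rocker4, rocker5 above 0.2 rad) or (y of charger in the frame of strip between 0.048 and 0.088 m and value of joint any of rocker1, rocker3, rocker4, rocker5 above 0.2 rad) or (y of charger in the frame of strip between -0.02 and 0.02 m and value of joint any of rocker1, rocker2, rocker4, rocker5 above 0.2 rad) or (y of charger in the frame of strip between -0.088 and -0.048 m and value of joint any of rocker1, rocker2, rocker3, rocker5 above 0.2 rad) or (y of charger in the frame of strip between -0.156 and -0.116 m and value of joint any of rocker1, rocker2, rocker3, rocker4 above 0.2 rad)).
It fails at once if something plugged into the strip is shifted, pulled out or lifted (more than 12 mm) (distance of any of charger, timer, usb_adapter, night_light, blank_cap from where it was at the start of the episode above 0.012 m).
It fails at once if a thing standing around is moved by more than 20 mm or knocked over (angle between any of torch, cell_box, spare_cell, bulb_carton, tape_roll's own z axis and vertical above 0.5 rad or distance of any of torch, cell_box, spare_cell, bulb_carton, tape_roll from where it was at the start of the episode above 0.02 m).
It fails at once if the fingers press on the strip or a switch with more than 40 N (contact force between the fingers and strip above 40 N).
It also fails if it takes over 29 s, if anything falls off the work surface, if the arm or the gripper's body presses on something with over 40 N, if the wrist force passes 120 N, or if a joint passes its speed limit or range.

## Working session

There is one attempt and no reset: what is moved stays moved. The work goes in short steps, Python scripts to look and compute and a tool call to move; the robot and the scene stay as the last step left them, time stands still between calls to the robot, and variables do not carry over. Pictures are saved under pics/ and viewed, at most 10 in all, crops included, and the job is handed in when it is done.

```bash
ls; mkdir -p pics
```

Run:
```python
from workcell import bot, camrig, ticket
import cv2
for n in("top","scene"):
    cv2.imwrite(f"pics/{n}0.png",camrig.camera(n)[:,:,::-1])
o=bot.get_obs();print(o["eef_pos"],o["tool_rot"],o["clock"],bot.pinch_z)
c=camrig.calibration("top");print(c)
```

```text
pics
workcell.py
[0.13502396 0.48084138 0.23050498] [ 1.36461414e-01  9.90644945e-01 -9.25390762e-04 -1.37925056e-04] 0.1 0.0187
{'mtx': array([[361.72829136,   0.        , 314.86676896],
       [  0.        , 361.72829136, 198.70766198],
       [  0.        ,   0.        ,   1.        ]]), 'k1': -0.03558267166911851, 'R': array([[-1.04306952e-02, -9.99945507e-01,  4.28617534e-04],
       [-9.79378658e-01,  1.01296662e-02, -2.01779173e-01],
       [ 2.01763835e-01, -2.52447591e-03, -9.79430948e-01]]), 't': array([0.02606766, 0.58578076, 0.95413728])}
```

View pics/top0.png

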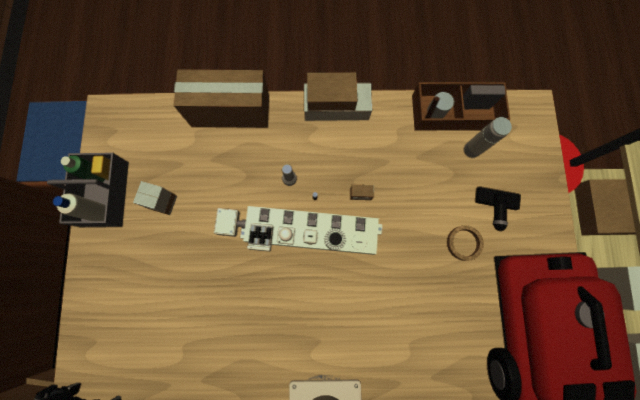

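View pics/scene0.png

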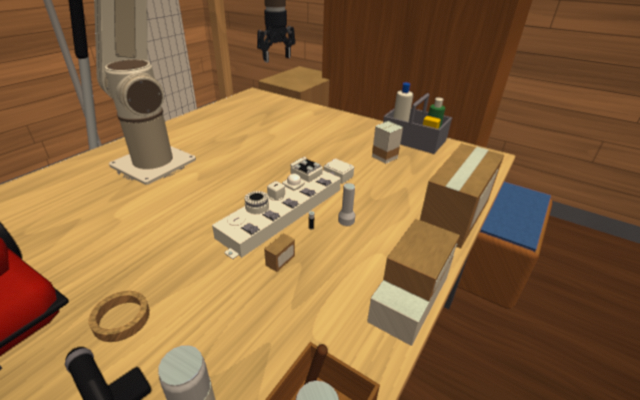

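The charger, dark cells at about (260,235) in the top view, is at the junction-box end, so it looks like socket 1. Its rocker is near (264,215). The torch is at (288,175). I'll enlarge this area.

Run:
```python
import cv2
a=cv2.imread("pics/top0.png")[150:270,205:395]
cv2.imwrite("pics/top0c.png",cv2.resize(a,None,fx=4.2,fy=4.2,interpolation=cv2.INTER_CUBIC))
```

```text
(no output)
```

View pics/top0c.png

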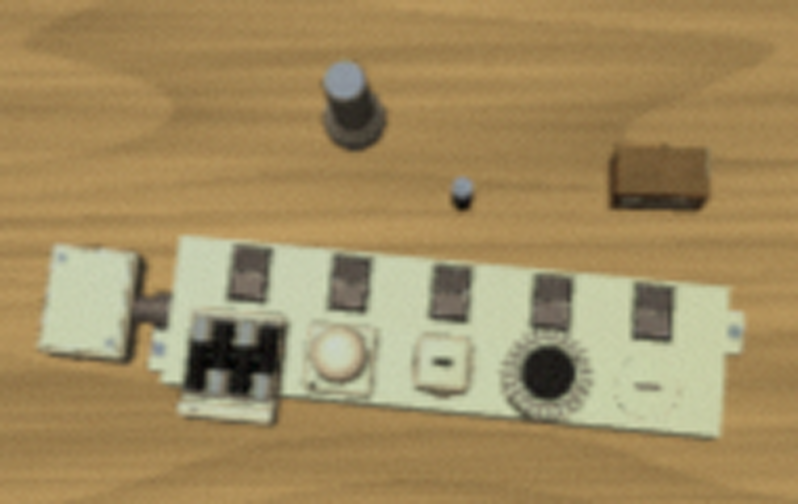

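Charger is on socket 1, its cells at crop (235,355). Rocker centres in the crop run from (250,272) for number 1 to (653,311) for number 5. The visible strip corners are (179,236), (730,288) and (718,437). I'll fit the strip pose to these.

Create h.py:
```python
import numpy as np,cv2
from scipy.optimize import least_squares
def proj(c,X):
    d=np.array([c["k1"],0,0,0,0.])
    return cv2.projectPoints(np.array(X,float).reshape(-1,1,3),cv2.Rodrigues(c["R"])[0],c["t"],c["mtx"],d)[0][:,0]
def world(p,X):
    X=np.array(X,float);a=p[2];R=np.array([[np.cos(a),-np.sin(a)],[np.sin(a),np.cos(a)]])
    return np.c_[X[:,:2]@R.T+p[:2],X[:,2]]
def fit(c,X,uv,p0=(.45,.05,0)):
    f=lambda p:(proj(c,world(p,X))-uv).ravel()
    r=least_squares(f,p0);return r.x,r.fun.reshape(-1,2)
```

Run:
```python
from h import *
from workcell import bot, camrig, ticket
c=camrig.calibration("top")
X=[[.028,y,.048] for y in(.136,.068,0,-.068,-.136)]+[[.05,.186,.042],[.05,-.186,.042],[-.05,-.186,.042]]
uv=np.array([[250,272],[351,282],[451,292],[552,301],[653,311],[179,236],[730,288],[718,437]])/4.2+[205,150]-.38
p,r=fit(c,X,uv);print(p,r.round(2))
print(world(p,[[.028+.0092,.136,.05],[-.072,.136,.076],[.028,.068,.05]]))
from scipy.spatial.transform import Rotation as R
print(R.from_quat(bot.get_obs()["tool_rot"]).as_matrix().round(3))
# torch base / cell
for px,py,z in[(355,128,0),(345,80,.11),(462,205,0)]:
    q=np.array([px,py])/4.2+[205,150]-.38
    print(least_squares(lambda s:(proj(c,[[s[0],s[1],z]])-q).ravel(),[.5,0]).x)
```

```text
[ 0.50220091  0.03182935 -0.10736481] [[-0.34  0.1 ]
 [-0.38  0.05]
 [-0.08 -0.01]
 [ 0.03  0.18]
 [ 0.19  0.12]
 [ 0.4  -0.29]
 [-0.21 -0.13]
 [ 0.39 -0.05]]
[[0.55376028 0.16305995 0.05      ]
 [0.44518906 0.17476168 0.076     ]
 [0.53732647 0.09643736 0.05      ]]
[[-0.963  0.27  -0.001]
 [ 0.27   0.963 -0.002]
 [ 0.    -0.002 -1.   ]]
[0.65619653 0.09649702]
[0.65950894 0.09535521]
[0.59917123 0.02055235]
```

Create go.py:
```python
from h import *
from workcell import bot, camrig, ticket
from scipy.spatial.transform import Rotation as R
p=[0.50220,0.03183,-0.10736]
def go(z,x=.041,y=.136):
    o=bot.get_obs();T=R.from_quat(o["tool_rot"])
    t=world(p,[[x,y,z]])[0]
    W=R.from_matrix(np.c_[[-np.cos(p[2]),-np.sin(p[2]),0],[-np.sin(p[2]),np.cos(p[2]),0],[0,0,-1]])
    print(t,(T.inv()*W).as_rotvec().round(4),T.inv().apply(t-o["eef_pos"]).round(4),o["clock"])
```

```bash
python3 -c "
from go import *
go(.12)"
```

```text
[0.55753687 0.16265366 0.12      ] [-0.0019 -0.0002 -0.1664] [-0.4928 -0.1919  0.1109] 0.1
```

The rows are not in the units I measure in: shifts go in shares of 0.5 m and turns go in shares of 2 rad. I convert before sending: -0.493 m / 0.5 = -0.986, -0.192 m / 0.5 = -0.384, -0.166 rad / 2 = -0.083.

jog_arm:
  plan:
    - {"wz":-0.083, "dx":-0.986, "dy":-0.384, "aperture":0}
    - {"wz":-0.083, "dx":-0.986, "dy":-0.384, "aperture":0}
    - {"wz":-0.083, "dx":-0.986, "dy":-0.384, "aperture":0}
    - {"wz":-0.083, "dx":-0.986, "dy":-0.384, "aperture":0}
    - {"wz":-0.083, "dx":-0.986, "dy":-0.384, "aperture":0}
    - {"wz":-0.083, "dx":-0.986, "dy":-0.384, "aperture":0}
    - {"wz":-0.083, "dx":-0.986, "dy":-0.384, "dz":0.1, "aperture":0}
    - {"wz":-0.083, "dx":-0.986, "dy":-0.384, "dz":0.18, "aperture":0}
    - {"wz":-0.083, "dx":-0.986, "dy":-0.384, "dz":0.22, "aperture":0}
    - {"wz":-0.083, "dx":-0.986, "dy":-0.384, "dz":0.22, "aperture":0}

```text
clock: 1.35
eef_pos: [0.5565, 0.1603, 0.1163]
tool_rot: [0.056, 0.998, -0.002, -0.004]
ft_force: [-1.5, 0.6, -0.7]
grip_width: -0.0005
grasp_force: 0.0
```

```bash
python3 -c "
from go import *
go(.12)
c=camrig.calibration('wrist');cv2.imwrite('pics/w1.png',camrig.camera('wrist')[:,:,::-1])
print(proj(c,world(p,[[.028,.136,.046],[.0427,.136,.052],[.028,.068,.046],[.05,.186,.042]])))"
```

```text
[0.55753687 0.16265366 0.12      ] [-0.0036 -0.008  -0.0042] [-0.0008  0.0024 -0.0037] 1.35
[[326.05695813 195.28100379]
 [326.10660042 216.83589762]
 [234.11867976 195.45523571]
 [390.74664503 220.86095698]]
```

View pics/w1.png

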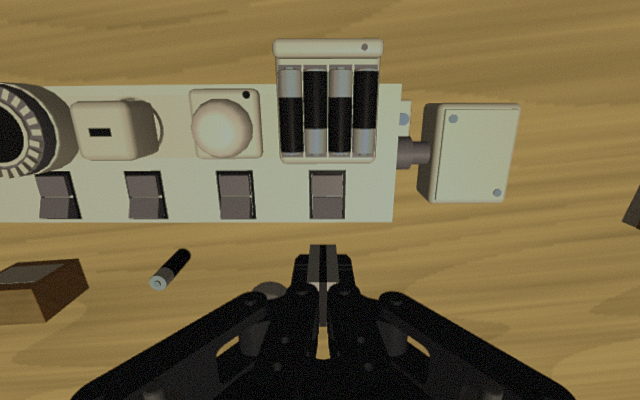

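The wrist view shows rocker 1's pivot line at (327,197), its outer edge at (327,219) and rocker 2 at (237,197). That is within 2 px (about 1.5 mm) of the prediction. The closed fingertips at (322,250) line up with rocker 1. I'll descend next.

To row units: 0.055 m / 0.5 = 0.11, 0.05 m / 0.5 = 0.1.

jog_arm:
  plan:
    - {"dy":0.002, "dz":0.1, "aperture":0}
    - {"dy":0.002, "dz":0.11, "aperture":0}
    - {"dy":0.002, "dz":0.11, "aperture":0}
    - {"dy":0.002, "dz":0.11, "aperture":0}

```text
clock: 1.9
eef_pos: [0.5594, 0.1652, 0.0689]
tool_rot: [0.053, 0.999, 0.001, 0.002]
ft_force: [0.2, -0.4, 0.8]
grip_width: 0.0002
grasp_force: 0.0
```

```bash
python3 -c "
from go import *
go(.047,.042,.1375)"
```

```text
[0.55869184 0.16403787 0.047     ] [0.0017 0.0039 0.0004] [ 0.0007 -0.0013  0.0219] 1.9
```

To row units: 0.015 m / 0.5 = 0.03, 0.013 m / 0.5 = 0.026.

jog_arm:
  plan:
    - {"dz":0.012, "aperture":0}
    - {"dz":0.02, "aperture":0}
    - {"dz":0.026, "aperture":0}
    - {"dz":0.03, "aperture":0}
    - {"dz":0.03, "aperture":0}

```text
clock: 2.52
eef_pos: [0.5582, 0.1641, 0.0514]
tool_rot: [0.054, 0.999, -0.0, 0.0]
ft_force: [0.4, -0.1, 1.5]
grip_width: 0.0002
grasp_force: 0.8
```

Light contact at z = 0.051, as expected. I'll press on in small steps.

To row units: 0.003 m / 0.5 = 0.006, 0.002 m / 0.5 = 0.004.

jog_arm:
  plan:
    - {"dz":0.002, "aperture":0}
    - {"dz":0.004, "aperture":0}
    - {"dz":0.006, "aperture":0}
    - {"dz":0.006, "aperture":0}

```text
clock: 3.02
eef_pos: [0.5576, 0.1642, 0.0479]
tool_rot: [0.054, 0.999, -0.0, -0.0]
ft_force: [0.3, -0.5, 0.3]
grip_width: -0.0003
grasp_force: 0.0
```

jog_arm:
  plan:
    - {"dz":0.002, "aperture":0}
    - {"dz":0.002, "aperture":0}
    - {"dz":0.002, "aperture":0}

```text
clock: 3.4
eef_pos: [0.558, 0.1643, 0.0473]
tool_rot: [0.054, 0.999, 0.0, -0.0]
ft_force: [0.3, 0.2, -0.5]
grip_width: -0.0002
grasp_force: 0.0
```

The force has dropped to zero, so the switch seems to have gone over. I'll lift off and look.

To row units: -0.09 m / 0.5 = -0.18, -0.06 m / 0.5 = -0.12.

jog_arm:
  plan:
    - {"dz":-0.04, "aperture":0}
    - {"dz":-0.12, "aperture":0}
    - {"dz":-0.18, "aperture":0}
    - {"dz":-0.18, "aperture":0}
    - {"dz":-0.18, "aperture":0}
    - {"dz":-0.18, "aperture":0}

```text
clock: 4.15
eef_pos: [0.557, 0.1639, 0.1357]
tool_rot: [0.054, 0.999, -0.0, -0.001]
ft_force: [-0.3, 0.4, -0.1]
grip_width: 0.0003
grasp_force: 0.0
```

```bash
python3 -c "
from go import *
a=camrig.camera('wrist')[100:260,130:530,::-1];cv2.imwrite('pics/w2.png',cv2.resize(a,None,fx=2,fy=2,interpolation=cv2.INTER_CUBIC))"
```

```text
(no output)
```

View pics/w2.png

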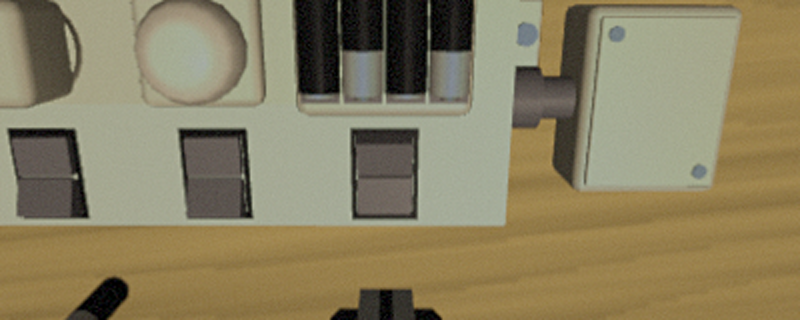

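Rocker 1 at (385,175) is now shaded the opposite way to rockers 2 and 3, with its outer half lit and level, so it is off. The neighbours look unchanged and the charger has not moved. I'll raise the hand a little more and hand in.

To row units: -0.06 m / 0.5 = -0.12, -0.05 m / 0.5 = -0.1.

jog_arm:
  plan:
    - {"dz":-0.1, "aperture":0}
    - {"dz":-0.12, "aperture":0}
    - {"dz":-0.12, "aperture":0}
    - {"dz":-0.12, "aperture":0}

```text
clock: 4.7
eef_pos: [0.5571, 0.164, 0.1955]
tool_rot: [0.054, 0.999, -0.001, -0.001]
ft_force: [-0.4, 0.5, -0.3]
grip_width: -0.0003
grasp_force: 0.0
```

```bash
python3 -c "
from workcell import bot, camrig, ticket
print(ticket.job_done())"
```

```text
the job is handed in; nothing more can be done
None
```

The charger's socket (number 1) is switched off, the wrist camera showed its rocker over and no visible change to the switches and plugs in view, and I handed the job in at about 4.7 s with the hand clear; no verdict was returned.

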